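# Walk a litho stone round to the registration fence

### The arm

A 6-joint arm with a two-finger parallel gripper is mounted at the origin on the work surface. World frame = base frame: x ahead of the robot, y to its left, z up, the work surface at z = 0. Lengths are in mm, angles in rad, forces in N, time in s.
With the tool pointing down it reaches from about 350 to 975 mm from the base axis. Payload 7.1 kg.
Tool frame: the origin (TCP) lies at the very end of the fingers, on their centre line; the grasp point (between the pads) lies 19 mm behind it; z points along the fingers, y is the direction in which the jaws open and shut (so a half turn about z gives the same grasp; the last joint's range is limited). The gripper opens to 88 mm and grips with 3 to 60 N. Pads are 20 mm wide; open, the fingers measure 115 mm over their backs; the gripper's body (75 mm by 178 mm) begins 61 mm behind the grasp point.
Start: joints at [1.095, 0.423, 1.63, -0, 1.089, -0.019], TCP at [275.641, 560.916, 222.675] pointing down, gripper open.
Joint ranges: [-3, 3], [-0.9, 2.11], [0.09, 2.58], [-1.31, 4.45], [0.11, 2.69], [-2.54, 2.54]. Speed limits (rad/s): [2.39, 2.39, 3.01, 3.14, 3.14, 3.14].

### API

Orientations are given as a rotation vector (axis times angle).
In Python, from workcell import * gives the robot as it stands.
- The arm moves only by the tool play_rows, never from a script. Its argument "plan" is text: rows parted by semicolons, each of 7 numbers parted by spaces: the finger opening in cm, from 0 to 8.78, then the shift along the tool's x, y, z in cm, then the turn, a rotation vector about the tool's x, y, z in degrees. A call has 1 to 20 rows; each row shifts and turns the commanded pose from where the row before left it, along the tool's axes as they then stand; what a row does not reach is not made up. A row lasts 1/8 s, in which the tool goes at most 62.5 mm and 10.7 degrees, less where a joint would pass 70% of its speed; a pose out of reach is approached as far as the arm can. A call is refused whole if a number of a shift passes 6.25 or a number of a turn 10.7, either way. A call with a gripper value outside its range is refused whole. The fingers move at their own pace and stop on an object; the grip force is fixed at half the most. Time passes only in rows, so rows that do not move let the fingers close. It gives the time, the measured TCP pose, the force and the opening at its end, in the units of the state.
- get_obs(): the state, without advancing time (a new reading comes with each control period).
- get_image(name): name is "scene" or "top"; returns a dict with "pixels" (420x560x3 uint8, red, green, blue), "range_z" (420x560 float32, mm along the optical axis (not along the pixel's ray), 0 where there is no reading), "fx", "fy", "cx", "cy" (pixels), "distortion" ([k1, k2, p1, p2, k3] as OpenCV has them; the pictures are not rectified), "eye" and "attitude" of the camera in the world. Camera axes: x right, y down, z forward; pixel columns grow to the right and rows downward; lengths in mm; the calibration is good to about 2 mm. A picture is of the moment at which its call begins.
- close_job(): hands the job in, once; it reports no verdict.
The state is a dict: "t": time; "qpos": joint angles; "qvel": joint speeds; "joint_torque": joint torques, N m; "ee_pos": TCP position; "orientation": TCP orientation; "ft_force": force on the tool from outside, world axes, zero at the start; "moment": the same for the moment, N m; "width": finger opening in mm.
Only numpy, scipy, OpenCV 4.12 (cv2) and the standard library are available. Lean on these libraries where they do the work, as an engineer would, in place of code of your own. Each camera call takes 0.05 s, during which the arm holds its last target. There are 200 camera calls.

### The job

The heavy printing stone lies askew on the bench. With the fingertips, push it round at its corners where it lies until a long side is parallel to the low metal fence, before any part of it touches the fence; then push it home so that this long side lies flush against the fence's front face, with neither end of the stone overhanging the fence's ends, and take the hand away. Do not lift or tip the stone, and leave the other things on the bench where they are.

Things in the scene. Friction and masses are not known exactly. Their poses are not given: they have to be found in the camera images.
- stone: Small lithographic stone: a pale buff limestone slab with a dark crayon drawing on top, 86 mm along its own x, 120 mm along its own y (the long sides run along y), 38 mm high, about 0.9 kg, loose on the flat dark steel bench top, on which it slides without rolling (friction coefficient roughly 0.5 to 0.75, so a push takes about 4 to 8 N). Too wide to grip comfortably. Origin: centre of its underside, on the bench at z = 0; z up. Either long side may go against the fence.
- fence: Registration fence: a flat aluminium bar fixed to the bench with two bolts (bolt heads 4 mm high on top, 60 mm either side of the middle), 165 mm long, 40 mm deep, 14 mm high, so the stone stands 24 mm higher than it. Origin: middle of the bottom edge of its front face (the face towards the robot and the stone). Its y runs along the front face, its x points from the front face into the bar, away from the stone: the stone is at negative x. It never moves during the job.
- brush_pot: Bystander: white ceramic pot of brushes, 76 mm across, 90 mm high, brushes up to 215 mm; origin at the centre of its underside. Leave it alone.
- ink_tin: Bystander: closed round tin of ink, 72 mm across, 60 mm high; origin at the centre of its underside. Leave it alone.
- tumbler: Bystander: empty drinking glass, 74 mm across, 85 mm high; origin at the centre of its underside. Leave it alone.
- ink_knife: Bystander: ink knife (spatula) 266 mm long lying flat along its own x, handle towards -x, blade 65 mm wide, 20 mm high; origin on its underside near the handle's blade end, 126 mm from the handle's end and 140 mm from the blade's tip. Leave it alone.
There are look-alikes about, which are no part of the job. There is more than one size of the fence; the one meant has the size given above. Of the things that look like the stone, the smaller one is meant.

How it is judged:
By the outcome, as a careful person would: the job done as asked, in the order asked, and still so for the second after the job is handed in, with the robot touching nothing.
It also fails if it takes over 64 s, if anything falls off the work surface, if the arm or the gripper's body presses on something with over 40 N, if the wrist force passes 120 N, or if a joint passes its speed limit or range.

## Working session

There is one attempt and no reset: what is moved stays moved. The work goes in short steps, Python scripts to look and compute and a tool call to move; the robot and the scene stay as the last step left them, time stands still between calls to the robot, and variables do not carry over. Pictures are saved under pics/ and viewed, about 8 in all and at most 12, crops included, and the job is handed in when it is done.

Besides the shell and the picture viewer there is one more tool, called after "Call:" as a command line: name --argument value ..., lists and objects as JSON in quotes. play_rows: Moves the arm, as the interface text tells. Its arguments: {"type":"object","properties":{"plan":{"type":"string"}},"required":["plan"]}

```bash
mkdir -p pics
cat > h.py <<'E'
from workcell import *
import numpy as np, cv2
from scipy.spatial.transform import Rotation as R
def cam(n):
    im=get_image(n); im['K']=np.array([[im['fx'],0,im['cx']],[0,im['fy'],im['cy']],[0,0,1.]]); return im
def rot(im):
    a=np.array(im['attitude'],float)
    return a if a.shape==(3,3) else R.from_rotvec(a).as_matrix()
def save(im,f,crop=None,s=1):
    p=im['pixels'][:,:,::-1]
    if crop: p=p[crop[1]:crop[3],crop[0]:crop[2]]
    cv2.imwrite(f,cv2.resize(p,None,fx=s,fy=s,interpolation=cv2.INTER_CUBIC))
def toplane(im,uv,z):
    n=cv2.undistortPoints(np.array(uv,float).reshape(-1,1,2),im['K'],np.array(im['distortion'])).reshape(-1,2)
    d=np.c_[n,np.ones(len(n))]@rot(im).T; e=np.array(im['eye'],float)
    return (e+d*((z-e[2])/d[:,2])[:,None])[:,:2]
def cloud(im):
    h,w=im['range_z'].shape; u,v=np.meshgrid(np.arange(w),np.arange(h))
    n=cv2.undistortPoints(np.stack([u,v],-1).reshape(-1,1,2).astype(float),im['K'],np.array(im['distortion'])).reshape(-1,2)
    r=im['range_z'].reshape(-1,1); P=(np.c_[n,np.ones(len(n))]*r)@rot(im).T+np.array(im['eye'])
    P[r[:,0]==0]=np.nan
    return P.reshape(h,w,3)
E
python3 - <<'E'
from h import *
for n in ['top','scene']:
    im=cam(n); save(im,f'pics/{n}0.png',s=1.4); print(n,im['eye'],im['attitude'],im['fx'],im['cx'],im['cy'],im['distortion'])
print(get_obs())
E
```

```text
top [ 528.71129775    5.23261913 1223.96667362] [-2.18240513  2.17676527 -0.06797814] 525.312868657578 271.0112177693025 207.33505516482168 [-0.10299298  0.          0.          0.          0.        ]
scene [1021.8411857  -348.60477984  964.08017768] [-2.41862991 -1.06709524  0.30817802] 388.69970698292576 273.01608138971716 210.0700225319303 [-0.10685994  0.          0.          0.          0.        ]
{'t': 0.1, 'qpos': array([ 1.09500333e+00,  4.23752533e-01,  1.63060085e+00, -2.62730553e-05,
        1.08863911e+00, -1.89969729e-02]), 'qvel': array([ 0.00159209,  0.00071261, -0.0023531 , -0.00123679,  0.00147728,
        0.00039043]), 'joint_torque': array([ 5.69868735e-04, -5.45617247e+01, -2.74323303e+01,  6.45420514e-02,
        1.88363803e-02, -3.99267810e-05]), 'ee_pos': array([275.41983683, 560.47445011, 221.99186858]), 'orientation': array([-7.11220004e-01, -3.05969834e+00,  2.14065486e-03]), 'ft_force': array([-0.21035914,  0.23380034,  0.08963813]), 'moment': array([ 0.04962151,  0.00323316, -0.02347506]), 'width': 87.59199867936944}
```

View pics/top0.png

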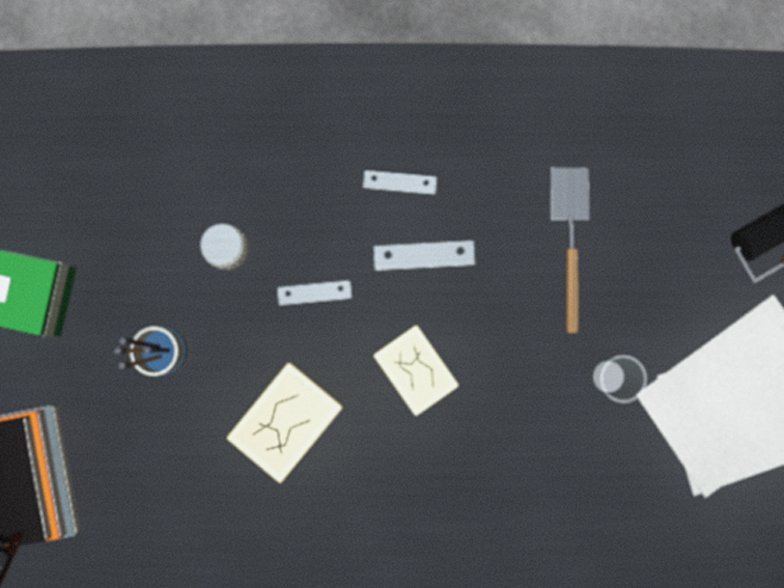

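View pics/scene0.png

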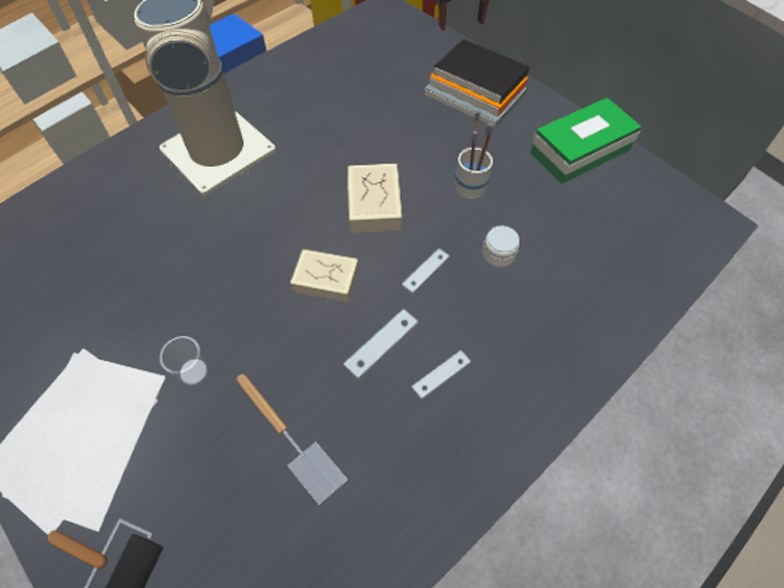

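Top view (784×588 picture): there are three bars. The big one at (424,255) is about 100 px, or 166 mm, and the shorter ones at (400,182) and (314,292) are about 121 mm. There are two stones, the small one at (416,370) and the large one at (285,422). I choose the big bar and the small stone, and will now measure both.

```bash
cat >> h.py <<'E'
def rects(im,zs={'stone':38,'fence':14}):
    p=im['pixels'].astype(int); out={}
    bright=p.sum(2)>330
    buff=bright&(p[:,:,0]-p[:,:,2]>12)
    grey=bright&(abs(p[:,:,0]-p[:,:,2])<=30)
    for nm,m in (('stone',buff),('fence',grey)):
        cs,_=cv2.findContours(cv2.morphologyEx(m.astype(np.uint8),cv2.MORPH_CLOSE,np.ones((5,5))),cv2.RETR_EXTERNAL,cv2.CHAIN_APPROX_NONE)
        for c in cs:
            if cv2.contourArea(c)<400: continue
            q=toplane(im,c.reshape(-1,2),zs[nm]).astype(np.float32)
            r=cv2.minAreaRect(q); out.setdefault(nm,[]).append((cv2.boundingRect(c),r,cv2.boxPoints(r)))
    return out
E
python3 - <<'E'
from h import *
im=cam('top'); P=cloud(im)
for k,l in rects(im).items():
    for b,r,bx in l:
        if 380<r[0][0]<800 and abs(r[0][1])<300:
            x,y,w,h=b; print(k,b,np.round(r[0],1),np.round(r[1],1),round(r[2],1),bx.round(0).tolist(),'z',np.nanmedian(P[y+h//2-4:y+h//2+4,x+w//2-4:x+w//2+4,2]).round(1))
save(im,'pics/crop.png',(240,150,360,310),4)
p=[(612,378),(155,350),(572,332),(223,246)]
print(toplane(im,np.array(p)/1.4,40).round())
E
```

```text
stone (162, 259, 83, 86) [402.2 170.6] [117.1 161.9] 50.9 [[302.0, 176.0], [428.0, 74.0], [502.0, 165.0], [376.0, 267.0]] z 52.4
stone (267, 232, 61, 65) [487.  -40.6] [122.4  89.1] 35.0 [[411.0, -39.0], [462.0, -112.0], [563.0, -42.0], [512.0, 31.0]] z 39.0
fence (162, 259, 83, 86) [399.6 174. ] [119.5 165.5] 50.9 [[298.0, 180.0], [426.0, 75.0], [501.0, 168.0], [373.0, 273.0]] z 52.4
fence (266, 232, 62, 66) [486.  -41.6] [125.3  91.1] 35.1 [[409.0, -40.0], [461.0, -115.0], [563.0, -43.0], [511.0, 32.0]] z 39.3
fence (198, 200, 54, 19) [613.1 126.2] [ 32.8 123.1] 5.6 [[591.0, 186.0], [603.0, 63.0], [635.0, 67.0], [623.0, 189.0]] z 10.7
fence (267, 171, 73, 23) [675.6 -55.4] [ 43.6 167.4] 3.3 [[649.0, 27.0], [659.0, -140.0], [702.0, -138.0], [693.0, 29.0]] z 13.8
fence (143, 159, 32, 33) [691.8 280.9] [75.7 73.4] 1.1 [[653.0, 317.0], [655.0, 244.0], [730.0, 245.0], [729.0, 318.0]] z 60.1
fence (259, 121, 53, 18) [798.6 -15. ] [122.8  33. ] 84.8 [[777.0, -75.0], [809.0, -78.0], [821.0, 45.0], [788.0, 48.0]] z 9.9
fence (393, 119, 28, 59) [ 756.7 -299.4] [ 64.2 136.8] 88.7 [[688.0, -330.0], [824.0, -333.0], [826.0, -269.0], [689.0, -266.0]] z 3.4
[[ 474. -359.]
 [ 516.  382.]
 [ 548. -294.]
 [ 687.  273.]]
```

View pics/crop.png

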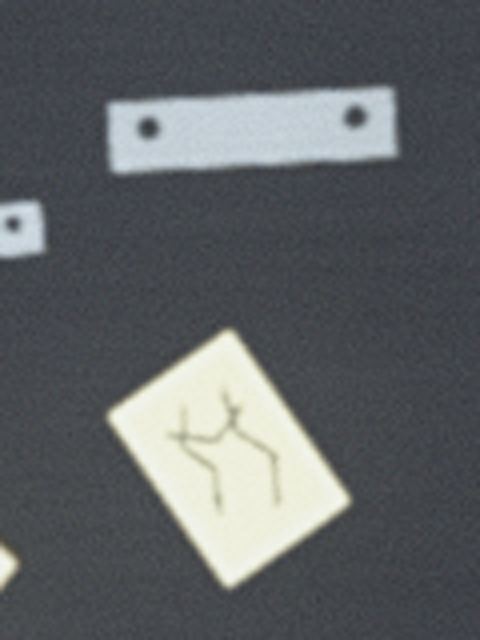

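The crop confirms the choice. The small stone is about 120×86 mm with its top at z≈39 (centre 487,-41, long axis at 35°). The large bar is about 165×40 mm with its top at z≈14, front-face middle about (655.6,-56.6), and face direction 93.3°. The stone must turn about +58°. First I go beside its near corner with the fingers shut.

Call:
play_rows --plan "0 -3.05 -3.7 0 0 0 0;0 -3.05 -3.7 0 0 0 0;0 -3.05 -3.7 0 0 0 0;0 -3.05 -3.7 0 0 0 0;0 -3.05 -3.7 0 0 0 0;0 -3.05 -3.7 0 0 0 0;0 -3.05 -3.7 0 0 0 0;0 -3.05 -3.7 0 0 0 0;0 -3.05 -3.7 0 0 0 0;0 -3.05 -3.7 0 0 0 0;0 -3.05 -3.7 0 0 0 0;0 -3.05 -3.7 0 0 0 0;0 0 0 4 0 0 0;0 0 0 4 0 0 0;0 0 0 4 0 0 0;0 0 0 0 0 0 0;0 0 0 0 0 0 0"

```text
t: 2.28
ee_pos: [408.9, 1.0, 103.5]
orientation: [0.711, 3.059, 0.0]
ft_force: [0.4, 0.0, 0.2]
width: 0.5
```

Call:
play_rows --plan "0 0 0 4 0 0 0;0 0 0 4 0 0 0;0 0 0 1.3 0 0 0;0 0 0 0 0 0 0;0 -0.44 -0.24 0 0 0 0;0 -0.44 -0.24 0 0 0 0;0 -0.44 -0.24 0 0 0 0;0 -0.44 -0.24 0 0 0 0;0 -0.44 -0.24 0 0 0 0;0 -0.44 -0.24 0 0 0 0;0 -0.44 -0.24 0 0 0 0;0 -0.48 -0.12 0 0 0 0;0 -0.48 -0.12 0 0 0 0;0 -0.48 -0.12 0 0 0 0;0 -0.48 -0.12 0 0 0 0;0 -0.48 -0.12 0 0 0 0;0 0 0 0 0 0 0"

```text
t: 4.4
ee_pos: [445.2, -43.7, 9.2]
orientation: [-0.711, -3.055, 0.001]
ft_force: [-4.6, 0.8, -0.5]
width: 0.3
```

```bash
cat >> h.py <<'E'
F0=np.array([655.6,-56.6]); FA=93.3
fy=np.array([np.cos(np.radians(FA)),np.sin(np.radians(FA))]); fx=np.array([fy[1],-fy[0]])
def edges(P,side):  # robust line of cloud points
    pass
def stone(n='top',pic=None):
    """stone by its top-face cloud (z 34..43) near the small stone; buff pixels only"""
    im=cam(n); P=cloud(im); p=im['pixels'].astype(int)
    m=(p.sum(2)>330)&(p[:,:,0]-p[:,:,2]>12)
    m&=(P[:,:,2]>28)&(P[:,:,2]<46)&(P[:,:,0]>380)&(P[:,:,1]<60)&(P[:,:,1]>-220)
    m=cv2.morphologyEx(m.astype(np.uint8),cv2.MORPH_OPEN,np.ones((3,3)))
    cs,_=cv2.findContours(m,cv2.RETR_EXTERNAL,cv2.CHAIN_APPROX_NONE)
    c=max(cs,key=cv2.contourArea); q=toplane(im,c.reshape(-1,2),38).astype(np.float32)
    r=cv2.minAreaRect(q); bx=cv2.boxPoints(r)
    e=max([bx[1]-bx[0],bx[2]-bx[1]],key=np.linalg.norm); a=np.degrees(np.arctan2(e[1],e[0]))%180
    d=np.array(r[0])-F0
    print(n,'stone c',np.round(r[0],1),'size',np.round(r[1],1),'ang',round(a,1),'to turn',round(FA-a,1),'| fence frame x',(d@fx).round(1),'y',(d@fy).round(1),'\n corners',bx.round(0).tolist())
    if pic: save(im,pic,(220,130,380,310),3)
E
python3 - <<'E'
from h import *
stone(pic='pics/s1.png'); o=get_obs(); print(o['ee_pos'],o['ft_force'])
E
```

```text
top stone c [511.3 -50.4] size [106.9  78. ] ang 47.3 to turn 46.0 | fence frame x -143.7 y 14.5 
 corners [[446.0, -63.0], [504.0, -116.0], [576.0, -38.0], [519.0, 15.0]]
[445.28210599 -43.63416603   9.16118807] [-6.21933368  0.5102282   0.35570259]
```

View pics/s1.png

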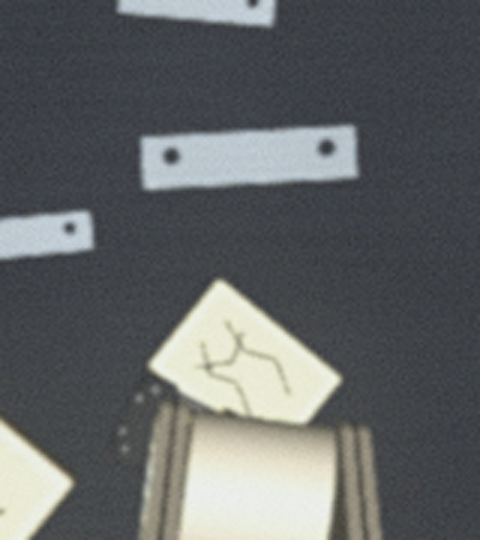

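The hand hides the near corner. Three corners show in the crop, at (149,366), (219,280) and (341,380), which puts the stone at about 51°. I'll compute the pose from the visible corners from here on.

```bash
cat >> h.py <<'E'
def stone2(n='top',pic=None):
    """pose from the far (visible) long edge: fitted line + its two end corners"""
    im=cam(n); P=cloud(im); p=im['pixels'].astype(int)
    m=(p.sum(2)>330)&(p[:,:,0]-p[:,:,2]>12)&(P[:,:,2]>30)&(P[:,:,2]<46)&(P[:,:,0]>380)&(P[:,:,1]<60)&(P[:,:,1]>-220)
    m=cv2.morphologyEx(m.astype(np.uint8),cv2.MORPH_OPEN,np.ones((3,3)))
    c=max(cv2.findContours(m,cv2.RETR_EXTERNAL,cv2.CHAIN_APPROX_NONE)[0],key=cv2.contourArea)
    q=toplane(im,cv2.approxPolyDP(c,3,True).reshape(-1,2),38)
    L=np.roll(q,-1,0)-q; l=np.linalg.norm(L,axis=1); M=q+L/2
    k=max([i for i in range(len(q)) if 108<l[i]<132],key=lambda i:M[i]@fx,default=None)
    print('corners',q.round(0).tolist(),'len',l.round(0))
    if k is not None:
        allp=toplane(im,c.reshape(-1,2),38); u=L[k]/l[k]; d=allp-q[k]; t=d@u; s=d@np.array([-u[1],u[0]])
        near=allp[(abs(s)<6)&(t>6)&(t<l[k]-6)].astype(np.float32)
        vx,vy,_,_=cv2.fitLine(near,cv2.DIST_HUBER,0,.01,.01).ravel(); u=np.array([vx,vy]); u=u if u[1]>0 else -u
        w=np.array([u[1],-u[0]]); c0=near.mean(0); c0=c0+u*((M[k]-c0)@u)-w*44
        a=np.degrees(np.arctan2(u[1],u[0])); dd=c0-F0
        print('centre',c0.round(1),'ang',a.round(1),'turn left',(FA-a).round(1),'fence frame',(dd@fx).round(1),(dd@fy).round(1),'near corner',(c0-60*u-43*w).round(),'left near',(c0+60*u-43*w).round())
    if pic: save(im,pic,(220,130,380,310),3)
E
python3 - <<'E'
from h import *
stone2()
E
```

```text
corners [[568.0, -30.0], [514.0, 8.0], [483.0, -28.0], [474.0, -89.0], [508.0, -111.0]] len [ 66.  48.  61.  41. 101.]
```

```bash
python3 - <<'E'
s=open('h.py').read()
a,b=s.split('def stone2')
b=b.replace("&(P[:,:,2]>30)&(P[:,:,2]<46)&(P[:,:,0]>380)&(P[:,:,1]<60)&(P[:,:,1]>-220)","&~(P[:,:,2]>55)\n    X=toplane(im,np.argwhere(np.ones(m.shape))[:,::-1],38).reshape(*m.shape,2); m&=(X[:,:,0]>380)&(X[:,:,0]<650)&(X[:,:,1]<62)&(X[:,:,1]>-220)")
open('h.py','w').write(a+'def stone2'+b)
E
python3 -c "
from h import *
stone2()"
```

```text
corners [[568.0, -30.0], [514.0, 8.0], [483.0, -28.0], [474.0, -89.0], [503.0, -111.0], [519.0, -95.0], [528.0, -100.0], [521.0, -93.0]] len [66. 48. 61. 37. 22. 10. 10. 79.]
```

Run:
```python
from h import *
im=cam('top'); q=toplane(im,[[149/3+220,366/3+130],[219/3+220,280/3+130],[341/3+220,380/3+130]],38); print(q.round(1))
for a,b in ((0,1),(1,2)): d=q[a]-q[b]; print(np.hypot(*d),np.degrees(np.arctan2(d[1],d[0])))
p=im['pixels'].astype(int); m=(p.sum(2)>330)&(p[:,:,0]-p[:,:,2]>12)
print(p[250:254,290:300:3], )
cv2.imwrite('pics/m.png',cv2.resize((m*255).astype(np.uint8)[210:310,240:360],None,fx=4,fy=4))
```

```text
[[ 514.    20.1]
 [ 578.7  -32.4]
 [ 503.8 -124. ]]
83.33587394539065 140.95299095800323
118.33417464672317 50.72554605112193
[[[215 215 189]
  [216 216 189]
  [185 184 160]
  [230 232 205]]

 [[181 180 156]
  [209 208 184]
  [197 200 174]
  [235 235 214]]

 [[187 188 167]
  [227 227 201]
  [232 233 207]
  [233 234 211]]

 [[192 193 170]
  [234 234 210]
  [234 234 214]
  [234 235 215]]]
```

View pics/m.png

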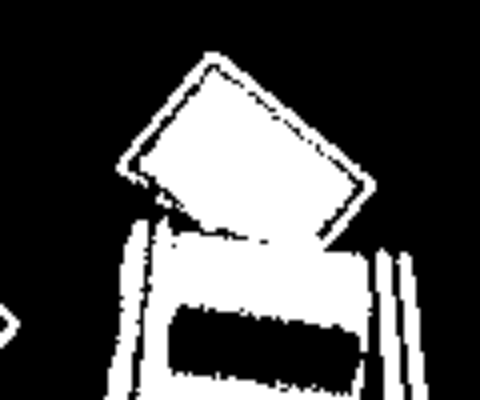

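The mask shows a thin gap at the stone's chamfer, which shrank the contour, so I'll use brightness and closing instead.

```bash
python3 - <<'E'
s=open('h.py').read()
a,b=s.split('def stone2')
b=b.replace("&(p[:,:,0]-p[:,:,2]>12)","").replace("cv2.MORPH_OPEN,np.ones((3,3)))","cv2.MORPH_OPEN,np.ones((3,3)))",1)
open('h.py','w').write(a+'def stone2'+b)
E
python3 -c "
from h import *
stone2()"
```

```text
corners [[518.0, 22.0], [485.0, -23.0], [474.0, -98.0], [503.0, -122.0], [579.0, -37.0]] len [ 56.  75.  38. 115.  85.]
centre [508.5 -53.2] ang 51.1 turn left 42.2 fence frame -146.6 11.8 near corner [437. -73.] left near [513.  20.]
```

Call:
play_rows --plan "0 0.68 -0.89 0 0 0 0;0 -0.49 -0.11 0 0 0 0;0 -0.49 -0.11 0 0 0 0;0 -0.49 -0.11 0 0 0 0;0 -0.5 -0.03 0 0 0 0;0 -0.5 -0.03 0 0 0 0;0 -0.5 -0.03 0 0 0 0;0 -0.5 -0.03 0 0 0 0;0 -0.5 0.05 0 0 0 0;0 -0.5 0.05 0 0 0 0;0 0 0 0 0 0 0"

```text
t: 6.02
ee_pos: [475.7, -71.8, 9.5]
orientation: [-0.711, -3.059, 0.0]
ft_force: [-2.9, -0.7, 0.6]
width: 0.8
```

```bash
python3 -c "
from h import *
stone2(pic='pics/s2.png'); print(get_obs()['ee_pos'])"
```

```text
corners [[598.0, -10.0], [521.0, 15.0], [546.0, -10.0], [523.0, -50.0], [514.0, -107.0], [562.0, -120.0]] len [ 81.  35.  46.  57.  49. 116.]
centre [541.3 -50.5] ang 69.1 turn left 24.2 fence frame -113.8 12.7 near corner [480. -91.] left near [523.  21.]
[475.77607086 -71.72640593   9.55056797]
```

Call:
play_rows --plan "0 1.5 -0.13 0 0 0 0;0 0 0 0 0 0 -9.9;0 0 0 0 0 0 -9.8;0 0 0 0 0 0 -9.8;0 0 0 0 0 0 0;0 -0.85 -0.85 0 0 0 0;0 -0.48 -0.16 0 0 0 0;0 -0.48 -0.16 0 0 0 0;0 -0.48 -0.16 0 0 0 0;0 -0.49 -0.07 0 0 0 0;0 -0.49 -0.07 0 0 0 0;0 -0.49 -0.07 0 0 0 0;0 0 0 0 0 0 0"

```text
t: 7.7
ee_pos: [499.9, -79.5, 9.4]
orientation: [0.089, -3.139, -0.0]
ft_force: [-2.3, -0.9, -0.1]
width: 0.6
```

```bash
python3 -c "
from h import *
stone2(pic='pics/s3.png'); print(get_obs()['ee_pos'])"
```

```text
corners [[609.0, 6.0], [528.0, 15.0], [525.0, -26.0], [566.0, -41.0], [550.0, -107.0], [593.0, -114.0]] len [ 82.  41.  44.  67.  43. 121.]
centre [560.7 -46.9] ang 80.3 turn left 13.0 fence frame -94.2 15.1 near corner [508. -99.] left near [528.  19.]
[499.94356807 -79.41543174   9.3859381 ]
```

View pics/s3.png

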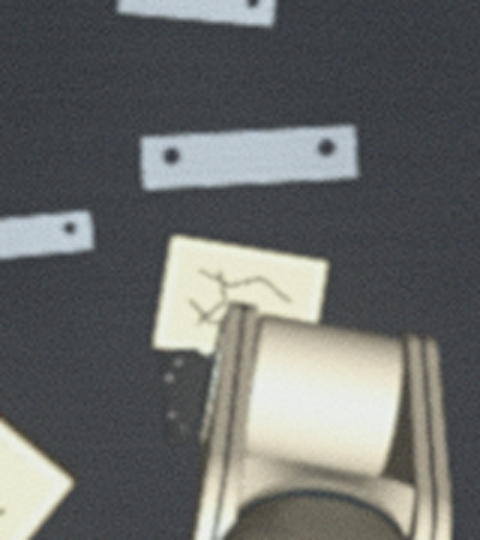

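Call:
play_rows --plan "0 2 0 0 0 0 0;0 0 0 -3.1 0 0 0;0 0 0 -3.1 0 0 0;0 -2 4.26 0 0 0 0;0 -2 4.26 0 0 0 0;0 -2 4.26 0 0 0 0;0 0 0 0 0 0 0;0 0 0 3.1 0 0 0;0 0 0 3.1 0 0 0;0 0 -0.5 0 0 0 0;0 0 -0.5 0 0 0 0;0 0 -0.5 0 0 0 0;0 0 -0.4 0 0 0 0;0 0 -0.4 0 0 0 0;0 0 -0.4 0 0 0 0;0 0 -0.4 0 0 0 0;0 0 0 0 0 0 0"

```text
t: 9.88
ee_pos: [534.2, 20.1, 10.0]
orientation: [0.091, -3.14, -0.001]
ft_force: [-2.5, 3.9, 4.0]
width: 0.6
```

```bash
python3 -c "
from h import *
stone2(pic='pics/s4.png'); print(get_obs()['ee_pos'])"
```

```text
corners [[611.0, 2.0], [593.0, 2.0], [598.0, -50.0], [575.0, -57.0], [571.0, -73.0], [519.0, -75.0], [514.0, -107.0], [598.0, -118.0]] len [ 18.  52.  24.  16.  52.  32.  84. 121.]
centre [562.8 -52.9] ang 82.5 turn left 10.8 fence frame -92.4 9.0 near corner [ 512. -107.] left near [528.  12.]
[534.24724201  20.13988156   9.9699452 ]
```

View pics/s4.png

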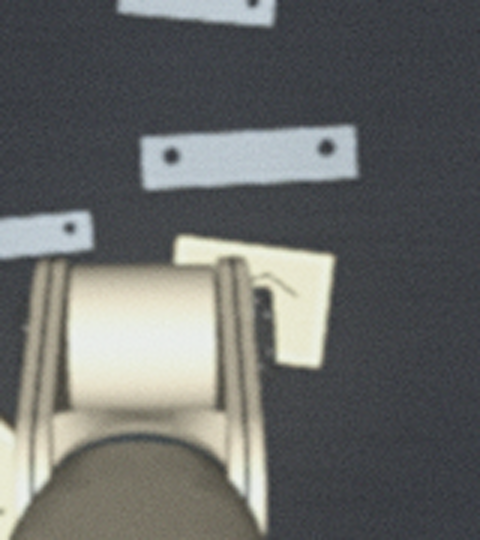

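Call:
play_rows --plan "0 0 -0.4 0 0 0 0;0 0 -0.4 0 0 0 0;0 0 0 0 0 0 0;0 0 2.5 0 0 0 0;0 0 0 -3.1 0 0 0;0 0 0 -3.1 0 0 0;8.78 1.93 -3.33 0 0 0 0;8.78 1.93 -3.33 0 0 0 0;8.78 1.93 -3.33 0 0 0 0;8.78 0 0 0 0 0 0;8.78 0 0 0 0 0 0;8.78 0 0 0 0 0 0;8.78 0 0 0 0 0 0;8.78 0 0 0 0 0 0"

```text
t: 11.68
ee_pos: [481.9, -65.9, 71.6]
orientation: [-0.093, 3.14, -0.0]
ft_force: [-0.4, 0.0, 0.7]
width: 76.6
```

```bash
python3 -c "
from h import *
stone2(pic='pics/s5.png'); o=get_obs();print(o['ee_pos'],o['width'],(o['ee_pos'][:2]-F0)@fx,(o['ee_pos'][:2]-F0)@fy, np.degrees(np.arctan2(*R.from_rotvec(o['orientation']).as_matrix()[1::-1,1])))"
```

```text
corners [[613.0, -5.0], [528.0, -1.0], [528.0, -17.0], [541.0, -26.0], [521.0, -116.0], [605.0, -121.0]] len [ 86.  16.  16.  92.  84. 116.]
centre [565.4 -58.8] ang 84.6 turn left 8.7 fence frame -90.2 3.0 near corner [ 517. -115.] left near [528.   5.]
[481.78364055 -66.002741    71.61985287] 81.16404230641936 -174.06939968918942 0.6184200712149505 93.3680449926554
```

Call:
play_rows --plan "8.78 0 0 3.1 0 0 0;8.78 0 0 3.1 0 0 0;8.78 0 0 0 0 0 0;8.78 -0.5 0 0 0 0 0;8.78 -0.5 0 0 0 0 0;8.78 -0.5 0 0 0 0 0;8.78 -0.5 0 0 0 0 0;8.78 -0.4 0 0 0 0 0;8.78 -0.4 0 0 0 0 0;8.78 -0.4 0 0 0 0 0;8.78 -0.4 0 0 0 0 0;8.78 -0.4 0 0 0 0 0;8.78 0 0 0 0 0 0"

```text
t: 13.35
ee_pos: [520.9, -64.2, 9.4]
orientation: [0.091, -3.139, -0.0]
ft_force: [-2.3, -2.6, 0.1]
width: 87.8
```

```bash
python3 -c "
from h import *
stone2(pic='pics/s6.png'); o=get_obs();print(o['ee_pos'],o['width'],(o['ee_pos'][:2]-F0)@fx,(o['ee_pos'][:2]-F0)@fy,o['ft_force'],o['moment'])
im=cam('top')
for b,r,bx in rects(im)['fence']:
  if abs(r[0][0]-675)<10 and r[0][1]<0: print(r,bx)"
```

```text
corners [[620.0, -112.0], [616.0, 4.0], [552.0, 4.0], [552.0, -8.0], [591.0, -19.0], [573.0, -114.0]] len [116.  63.  11.  40.  97.  48.]
centre [574.5 -56. ] ang 92.8 turn left 0.5 fence frame -81.0 5.3 near corner [ 534. -118.] left near [529.   2.]
[520.93248312 -64.15394184   9.41632851] 88.0918618594099 -134.8790487517356 0.21058855542718172 [-2.54832296 -1.89686593  0.14414789] [-0.313582    0.42476684 -0.11635145]
((675.4703979492188, -55.41839599609375), (43.48272705078125, 167.1046905517578), 3.334627151489258) [[ 648.9058     26.727848]
 [ 658.6259   -140.09392 ]
 [ 702.035    -137.56464 ]
 [ 692.3149     29.257126]]
```

View pics/s6.png

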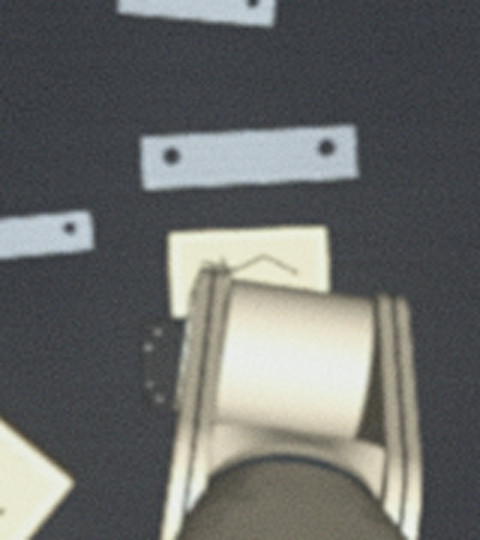

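The stone is parallel (0.5° left) with its front about 38 mm short of the fence and about 5 mm off centre along it. Now I push it home, slowly at the end.

Call:
play_rows --plan "8.78 -0.4 0 0 0 0 0;8.78 -0.4 0 0 0 0 0;8.78 -0.4 0 0 0 0 0;8.78 -0.4 0 0 0 0 0;8.78 -0.4 0 0 0 0 0;8.78 -0.4 0 0 0 0 0;8.78 -0.4 0 0 0 0 0;8.78 -0.3 0 0 0 0 0;8.78 -0.2 0 0 0 0 0;8.78 -0.1 0 0 0 0 0;8.78 0 0 0 0 0 0"

```text
t: 14.82
ee_pos: [553.4, -61.7, 9.4]
orientation: [0.092, -3.136, -0.001]
ft_force: [-6.5, 0.0, 4.6]
width: 88.1
```

```bash
python3 -c "
from h import *
stone2(); o=get_obs();print(o['ee_pos'],(o['ee_pos'][:2]-F0)@fx,o['ft_force'],o['moment'])"
```

```text
corners [[650.0, 11.0], [588.0, 6.0], [588.0, -3.0], [634.0, -14.0], [616.0, -112.0], [650.0, -107.0]] len [ 61.   9.  47.  99.  34. 118.]
centre [605.9 -48.4] ang 90.1 turn left 3.2 fence frame -49.2 11.1 near corner [ 563. -108.] left near [563.  12.]
[553.42222069 -61.68926337   9.37946928] -102.30130831256656 [-7.52100663 -0.97132298  3.9887934 ] [0.00662032 1.0910215  0.04003171]
```

Call:
play_rows --plan "8.78 -0.15 0 0 0 0 0;8.78 -0.15 0 0 0 0 0;8.78 -0.1 0 0 0 0 0;8.78 -0.1 0 0 0 0 0;8.78 0 0 0 0 0 0"

```text
t: 15.5
ee_pos: [558.4, -61.4, 9.4]
orientation: [0.092, -3.136, -0.001]
ft_force: [-6.9, -0.0, 4.2]
width: 88.0
```

Call:
play_rows --plan "8.78 -0.1 0 0 0 0 0;8.78 0 0 0 0 0 0"

```text
t: 15.75
ee_pos: [558.7, -61.4, 9.4]
orientation: [0.092, -3.135, -0.001]
ft_force: [-9.1, -0.6, 7.5]
width: 88.0
```

Call:
play_rows --plan "8.78 -0.1 0 0 0 0 0;8.78 0 0 0 0 0 0"

```text
t: 16.0
ee_pos: [558.7, -61.3, 9.4]
orientation: [0.092, -3.133, -0.001]
ft_force: [-13.1, -1.5, 9.5]
width: 87.9
```

Call:
play_rows --plan "8.78 -0.1 0 0 0 0 0;8.78 0 0 0 0 0 0"

```text
t: 16.25
ee_pos: [558.6, -61.3, 9.3]
orientation: [0.092, -3.131, -0.002]
ft_force: [-15.7, -2.5, 12.1]
width: 87.9
```

The stone stops as expected and the force rises to 16 N. One more millimetre to seat it, then I back off, lift, and look with the hand clear.

Call:
play_rows --plan "8.78 -0.1 0 0 0 0 0;8.78 0 0 0 0 0 0;8.78 0.5 0 0 0 0 0;8.78 0.5 0 0 0 0 0;8.78 2 0 0 0 0 0;8.78 3 0 0 0 0 0;8.78 2 0 -4 0 0 0;8.78 0 0 -5 0 0 0;8.78 2 0 -5 0 0 0;8.78 4 0 0 0 0 0;8.78 0 0 0 0 0 0"

```text
t: 17.62
ee_pos: [423.0, -69.5, 150.3]
orientation: [-0.091, 3.14, -0.0]
ft_force: [-0.1, 0.3, -2.0]
width: 87.8
```

Run:
```python
from h import *
im=cam('top'); P=cloud(im); save(im,'pics/f.png',(250,155,355,260),5.5)
s=cam('scene'); save(s,'pics/fs.png',(200,150,340,290),4.2)
p=im['pixels'].astype(int); m=((p.sum(2)>330)*255).astype(np.uint8)
X=toplane(im,np.argwhere(np.ones(m.shape))[:,::-1],38).reshape(*m.shape,2)
D=X-F0; fxx=D@fx; fyy=D@fy
# rear long edge and ends of the stone, from mask
k=((m>0)&(fxx>-110)&(fxx<-15)&(abs(fyy)<95)).astype(np.uint8)
k=cv2.morphologyEx(k,cv2.MORPH_CLOSE,np.ones((5,5)))
rear=[];
for u in range(k.shape[1]):
    v=np.flatnonzero(k[:,u])
    if len(v): rear.append(X[v[-1],u])
rear=np.array(rear,np.float32); t=(rear-F0)@fy; g=rear[(t>t.min()+10)&(t<t.max()-10)]
vx,vy,_,_=cv2.fitLine(g,cv2.DIST_HUBER,0,.01,.01).ravel(); print('rear edge ang',np.degrees(np.arctan2(vy,vx))%180,'fence x of rear',((g-F0)@fx).mean(),'y span',t.min(),t.max())
print(get_obs()['ee_pos'],get_obs()['ft_force'],get_obs()['t'])
```

```text
rear edge ang 93.25599 fence x of rear -86.45636801161025 y span -52.373807143703615 68.93376801356833
[425.67107208 -69.79124951 150.1387045 ] [ 0.25975279 -0.54058306 -0.29583298] 17.725
```

View pics/f.png

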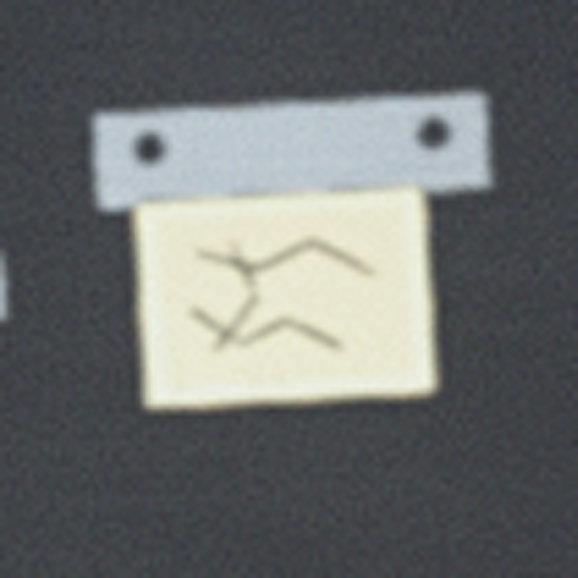

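View pics/fs.png

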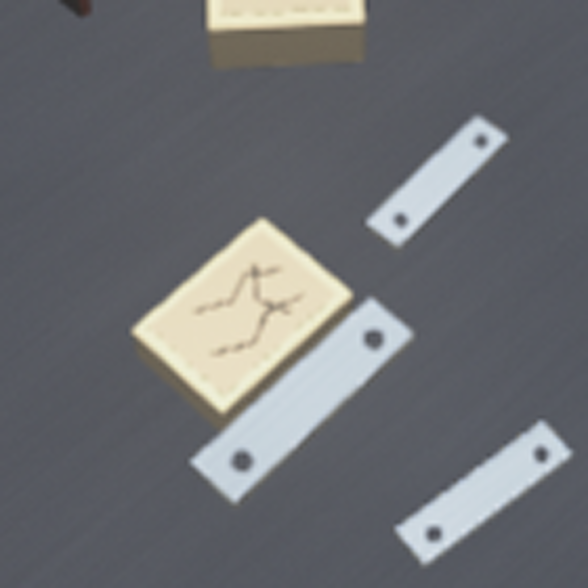

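Top crop: the stone's front edge (135..428, ~195) lies along the bar's front, and both ends are inside the bar's ends (97 and 492). The scene crop agrees. The rear edge is at 93.26° against the fence's 93.33°, 86.5 mm from the face, so the stone is flush within measuring error. It spans y -52…+69 on a ±82.5 mm fence.

```bash
python3 -c "
from h import *
print(close_job())"
```

```text
the job is handed in; nothing more can be done
None
```

I handed the job in at about 18 s of robot time (limit 64 s). The small stone lies with a long side flush against the front of the 165 mm fence, and the hand is clear of everything.

- **Turning:** I pushed the stone round about 58° with the closed fingertips, at its near corner and then at the rear-left corner. Pushing both rear corners with the open fingers finished the turn. The last reading was 0.5° from parallel, with the stone still about 38 mm short of the fence.
- **Pushing home:** I pushed with both fingertips until it stopped at the fence. The last reading was about 16 N; I then pressed 1 mm further, backed off and lifted away.

**Last checks:**
- **Flush:** the stone's rear edge was at 93.26° against the fence's 93.33°. It was 86.5 mm from the fence's front face, and the stone is 86 mm wide.
- **Ends:** the stone reaches from -52 to +69 mm along a fence that ends at ±82.5 mm, so neither end overhangs.
- **Hand:** it was 150 mm above the bench with about zero force.
- **Other things on the bench:** I never went near them. I did not measure their positions again.

**Readings that disagreed:**
- Early stone readings were off while the hand hid a corner and a mask gap shrank the outline; I fixed the mask.
- One reading taken close to the fence (3.2° off) came from a clipped mask. I ignored it, and the final clear view does not support it.

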